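# Finish tapping the brass stand foot, half a turn forward and a quarter back

## Robot

A 6-joint arm with a two-finger parallel gripper is mounted at the origin on the work surface. World frame = base frame: x ahead of the robot, y to its left, z up, the work surface at z = 0. Lengths are in mm, angles in rad, forces in N, time in s.
With the tool pointing down it reaches from about 300 to 775 mm from the base axis. Payload 14.6 kg.
Tool frame: the origin (TCP) lies on the centre line of the jaws, within the pads' length; the fingertips stand 19 mm ahead of it and the grasp point (between the pads) is the TCP (bot.tip_reach is the distance from the TCP to the fingertips, in mm); z points along the fingers, y is the line along which they close (so a half turn about z gives the same grasp; the last joint's range is limited). The gripper opens to 85 mm and grips with 20 to 120 N. Pads are 22 mm wide; open, the fingers measure 114 mm over their backs; the gripper's body (76 mm by 85 mm) begins 54 mm behind the grasp point. The pads swing forward as they close: fully open they stand 13 mm farther back than shut.
Start: joints at [1.22, 0.3, 1.521, -0, 1.321, -0.067], TCP at [154.001, 527.99, 250.281] pointing down, gripper open.
Joint ranges: [-3.03, 3.03], [-0.79, 2.21], [0.23, 2.52], [-1.04, 4.18], [0, 3.07], [-2.55, 2.55]. Speed limits (rad/s): [2.22, 2.22, 2.57, 3.14, 3.14, 3.14].

## Interface

Orientations are given as a unit quaternion [w, x, y, z].
In Python, from rig import bot gives the robot as it stands. Calls block until the motion is done:
- bot.move_to(position, orientation): joint-space move of the TCP to a pose.
- bot.servo_line(position, attitude=None, speed=150, until_force=None): straight line of the TCP; attitude=None keeps the orientation; speed is the mean speed in mm/s. With until_force (N) it stops when the force on the tool has changed by that much, and returns True; else False.
- bot.move_joints(angles): joint-space move.
- bot.move_gripper(opening, grip_force=None): finger opening in mm; grip_force is the grip in N (None keeps the last); returns when the fingers have stopped.
- bot.dwell(seconds).
- bot.ik(position, orientation): joint angles nearest the present ones, or None.
- bot.read_state(): the state.
- bot.read_camera(name): name is "scene" or "top"; returns a dict with "image" (480x640x3 uint8, blue, green, red), "depth" (480x640 float32, mm along the optical axis (not along the pixel's ray), 0 where there is no reading), "fovy" (degrees; the focal length in pixels is half the picture's height over the tangent of half this angle, whatever the lens; pixels are square), "cx", "cy" (the principal point, pixels), "eye" and "attitude" of the camera in the world. Camera axes: x right, y down, z forward; pixel columns grow to the right and rows downward; lengths in mm; the calibration is good to about 2 mm. A picture is of the moment at which its call begins.
A pose or a line that the arm cannot do raises bot.MotionError and nothing moves.
- bot.finish_job(): hands the job in; it is judged then, once.
The state is a dict: "clock": time; "joint_positions": joint angles; "qvel": joint speeds; "effort": joint torques, N m; "ee_pos": TCP position; "tool_rot": TCP orientation; "ft_force": force on the tool from outside, world axes, zero at the start; "moment": the same for the moment, N m; "grip_width": finger opening in mm; "grip_force": force on a finger pad.
Only numpy, scipy, OpenCV 4.12 (cv2) and the standard library are available. Lean on these libraries where they do the work, as an engineer would, in place of code of your own. Each camera call takes 0.05 s, during which the arm holds its last target. There are 200 camera calls.

## Task

Set the tap wrench fully down on the square of the tap in the vice and let go of it, then take hold of it again and finish the thread: half a turn forward (clockwise seen from above), a quarter back, half forward, a quarter back, then a last half forward to the end of the thread, coming to rest at each change of direction. Leave the wrench sitting on the tap, and leave the other things on the bench where they are.

Things in the scene. Friction and masses are not known exactly. Their poses are not given: they have to be found in the camera images.
- wrench: Loose tap wrench, about 300 g, upright on the bench. Origin: centre of its underside, z up. A dark steel hub 28 mm square, 34 mm tall, with a square socket in the underside, 16 mm wide, 22 mm deep; a T-bar 10 mm thick, 140 mm long along x, axis 28 mm above the underside, 15 mm end balls (orange at +x, black at -x); on top the grip. Socket, hub and grip are square to x and y.
- wrench_grip (a point): Centre of the wrench's aluminium grip, 59 mm above its underside. The grip is 20 mm square, sides parallel to the wrench's x and y, from 34 to 84 mm above the underside; take it from above across either pair of flats, fingertips at least 36 mm above the underside to clear the bar.
- tap_seat (a point): Centre of the top face of the tap's steel collar (36 mm wide), 92 mm above the bench, on the tap's axis; z up, turns and sinks with the tap. With the wrench fully down its underside rests here (origins coincide). The tap stands in a brass foot in a fixed blue vice, 150 x 80 mm, 50 mm high, with a screw handle on its -x side.
- tap_drive (a point): Top of the tap's square drive, 19 mm above tap_seat: 14 mm square, sides parallel to this frame's x and y, 12 mm tall, then a dome that guides the socket. The socket fits in any of four quarter turns with 1 mm clearance a side, so after a change of direction the wrench turns freely about 0.3 rad before the tap follows.
- tap (a joint): Angle of the tap in its thread, rad: 0 at the start, grows as it turns forward, clockwise seen from above; it stays where it is left (friction about 0.05 N m) and sinks 2.5 mm a turn. Full depth is one whole turn, 6.28; a hard stop lies at 6.35.
- gift_tray: Green open tray 50 x 50 x 20 mm, bystander among the work; origin centre of underside.
- gift_lid: Green open tray 75 x 60 x 22 mm, bystander; origin centre of underside.
- glue: Black glue bottle, 40 mm diameter, 100 mm tall, standing, bystander; origin centre of underside.
- marker: Red marker, 28 mm diameter, 92 mm tall, standing, bystander; origin centre of underside.
- findings: Clear divided case of metal findings, 100 x 70 x 22 mm, bystander; origin centre of underside.
- pliers: Pliers with blue handles, lying, 155 mm long along x (jaws to +x), 12 mm high, bystander; origin under the pivot.

How it is judged:
By the outcome, as a careful person would: the job done as asked, in the order asked, and still so for the second after the job is handed in, with the robot touching nothing.
It also fails if it takes over 72 s, if anything falls off the work surface, if the arm or the gripper's body presses on something with over 40 N, if the wrist force passes 120 N, or if a joint passes its speed limit or range.

## Working session

There is one attempt and no reset: what is moved stays moved. The work goes in short steps, each a Python script; the robot and the scene stay as the last script left them, time stands still between calls to the robot, and variables do not carry over. Pictures are saved under pics/ and viewed, at most 10 in all, crops included, and the job is handed in when it is done.

```bash
ls; mkdir -p pics
cat > h.py <<'E'
import numpy as np, cv2
from rig import bot
from scipy.spatial.transform import Rotation as R
def rot(q): return R.from_quat([q[1],q[2],q[3],q[0]])
def cloud(c):
    f=240/np.tan(np.radians(c["fovy"])/2); d=c["depth"]
    v,u=np.mgrid[0:480,0:640]
    p=np.stack([(u-c["cx"])*d/f,(v-c["cy"])*d/f,d],-1).reshape(-1,3)
    w=rot(c["attitude"]).apply(p)+np.array(c["eye"])
    w[d.ravel()==0]=np.nan
    return w.reshape(480,640,3)
E
python3 - <<'E'
from h import *
for n in("top","scene"):
    c=bot.read_camera(n); cv2.imwrite(f"pics/{n}0.png",c["image"]); np.save(n+"0.npy",cloud(c)); print(n,c["fovy"],c["cx"],c["cy"],c["eye"],c["attitude"])
s=bot.read_state();print(s)
E
```

```text
pics
top 55.40864903045943 325.04300684827257 232.7145407273737 [ 446.4232562     1.44421672 1117.83529808] [ 0.06897056 -0.70289193  0.70605882 -0.0516424 ]
scene 53.09549293536872 318.13170702432984 230.1077616445422 [1145.35514917 -642.49280737  741.14773913] [-0.4139268   0.848252    0.29701132 -0.14462857]
{'clock': 0.1, 'joint_positions': array([ 1.22040061e+00,  3.00398021e-01,  1.52151655e+00,  2.25810574e-05,
        1.32071964e+00, -6.65833853e-02]), 'qvel': array([ 0.00024996, -0.00168453, -0.0012394 , -0.00041333, -0.00058362,
       -0.00149872]), 'effort': array([ 1.79789444e-03, -5.44369805e+01, -3.62383032e+01, -5.55395985e-06,
        2.86607938e-03, -1.05416041e-05]), 'ee_pos': array([153.93243738, 527.81842568, 249.78869414]), 'tool_rot': array([-1.18493456e-04,  1.41433131e-01,  9.89947674e-01, -5.07239156e-04]), 'ft_force': array([ 1.01427309, -0.47218042,  0.33346156]), 'moment': array([-0.01405191,  0.03377092, -0.02009849]), 'grip_force': 0.0, 'grip_width': 85.55796036555901}
```

View pics/top0.png

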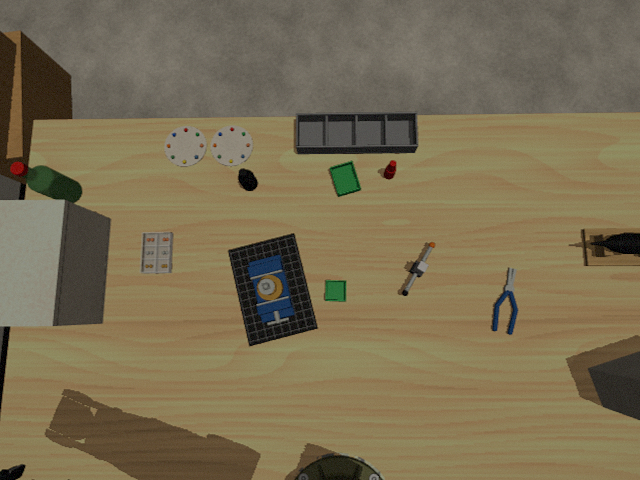

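View pics/scene0.png

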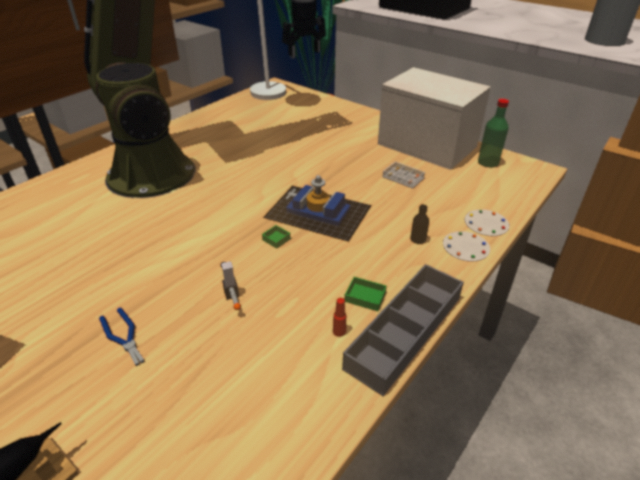

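The top view shows the wrench at about (418,268), with the orange ball at (432,245) and the black one at (405,292). The tap in its vice is at about (268,287), with the screw handle at (277,318). Next I'll enlarge both.

Run:
```python
from h import *
im=cv2.imread("pics/top0.png"); w=np.load("top0.npy")
a=cv2.resize(im[235:305,385:450],None,fx=6,fy=6,interpolation=cv2.INTER_CUBIC)
b=cv2.resize(im[252:322,238:303],None,fx=6,fy=6,interpolation=cv2.INTER_CUBIC)
cv2.imwrite("pics/crop0.png",np.hstack([a,b]))
np.set_printoptions(precision=0,suppress=True,linewidth=200)
print("wrench z",  w[258:280:1,408:430,2])
print("tap z",  w[274:300:1,256:284,2])
def top(sl,z0,z1):
    q=w[sl].reshape(-1,3); q=q[(q[:,2]>z0)&(q[:,2]<z1)]; print(len(q),q.mean(0),q.min(0),q.max(0))
    return q
top(np.s_[250:290,400:440],76,95)
top(np.s_[268:304,250:290],98,125)
top(np.s_[268:304,250:290],86,97)
for u,v in((432,245),(405,292)): print(w[v,u])
```

```text
wrench z [[ 0. -0.  4. -3.  5.  2.  1. -3. -6.  1. -0.  3.  2. -2. 29. 32. 31. 32. 35.  1.  3. -1.]
 [ 0. -1.  5.  4. -1. -3.  1. -1. -2. -4.  1.  0. -1.  1. 31. 37. 34. 32. 32. -0.  3. -2.]
 [ 2. -1.  2.  2. -1.  0.  3.  1. -1. -4.  2.  0.  2. 32. 35. 32. 35. 31. -2.  3. -2.  0.]
 [ 0. -3. -1. -2.  1. -3.  1. 13. 34. 34. 31. -1. 73. 85. 84. 81. 32. 26.  2. -0. -0.  2.]
 [-2.  3. -1.  2.  4.  0.  0. 25. 33. 32. 33. 65. 84. 83. 81. 81. 85. -2. -0. -1. -0.  1.]
 [ 1. -1.  3.  1. -2.  0. 18. 31. 29. 40. 59. 77. 81. 84. 82. 84. 87. 82. 80.  1. -1. -0.]
 [ 5. -1. nan  1. -0.  9. 29. 35. 34. 49. 69. 84. 82. 84. 87. 85. 85. 82. 82. 84. 86.  4.]
 [ 0. -3.  5. -1.  1. 22. 35. 35. 40. 61. 81. 86. 81. 83. 85. 85. 84. 85. 86. 83. 85.  1.]
 [ 1.  2.  0. -4.  7. 31. 34. 33. 54. 70. 82. 86. 85. 85. 84. 84. 84. 85. 88. 87. -2. -1.]
 [-1.  0.  3. -1. 19. 32. 31. 40. 63. 82. 87. 85. 82. 84. 87. 79. 83. 86. 83. 83.  2.  2.]
 [-2. -1. -1.  9. 35. 34. 35. 54. 62. 76. 80. 83. 81. 84. 83. 83. 86. 83. 83. -4. -1.  0.]
 [-3.  2. -2. 20. 36. 36. 40. 52. 58. 68. 70. 80. 85. 82. 83. 83. 83. 85. 83. -2. -1.  3.]
[... 4148 characters left out ...]
8.  49.  48.  49.  45.  51.  44.  38.  18.  15.  16.  19.]
 [ -0.  16.  21.  18.  21.  17.  47.  43.  49.  46.  47.  49.  47.  47.  50.  46.  48.  46.  44.  44.  48.  45.  33.  18.  20.  15.  21.  49.]
 [  1.  18.  19.  19.  17.  21.  20.  46.  45.  50.  46.  49.  49.  48.  45.  44.  51.  46.  52.  46.  43.  30.  19.  47.  47.  45.  49.  48.]
 [  2.  14.  18.  19.  19.  21.  22.  20.  20.  46.  47.  47.  45.  48.  45.  44.  43.  47.  44.  48.  45.  47.  46.  50.  47.  45.  46.  47.]]
85 [ 547. -193.   83.] [ 536. -205.   76.] [ 559. -181.   88.]
42 [503. 157. 107.] [496. 150.  98.] [511. 164. 113.]
158 [503. 157.  92.] [485. 141.  86.] [521. 175.  97.]
[ 602. -226.   37.]
[ 491. -159.   36.]
```

View pics/crop0.png

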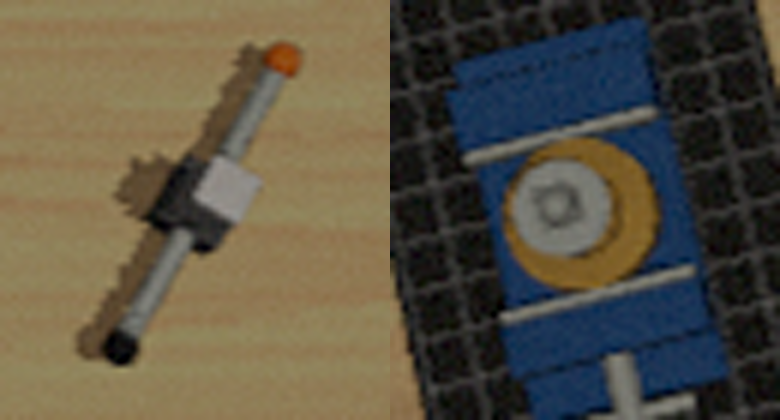

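Tap axis at about (503,157) with its collar at z 92, as stated. Wrench centre at about (547,-193), grip top at 84, yaw about -31°, ball spacing about 130. I still need the tap square's yaw, so I'll average some frames.

Run:
```python
from h import *
o=[]
for n,(u,v) in (("top",(267,287)),("scene",(318,192))):
    im=np.mean([bot.read_camera(n)["image"].astype(float) for _ in range(10)],0).astype(np.uint8)
    cv2.imwrite(f"avg_{n}.png",im)
    r=13 if n=="top" else 20
    o.append(cv2.resize(im[v-r:v+r,u-r:u+r],(400,400),interpolation=cv2.INTER_CUBIC))
cv2.imwrite("pics/sq.png",cv2.convertScaleAbs(np.hstack(o),alpha=1.3))
c=bot.read_camera("top")
# vice yaw from the blue pixels' hull at z~48
w=np.load("top0.npy");im=cv2.imread("avg_top.png").astype(int)
m=(im[...,0]>im[...,2]+40)&(abs(w[...,2]-48)<8); m[:, :230]=0;m[:,310:]=0;m[:240]=0;m[340:]=0
print(cv2.minAreaRect(w[m][:,:2].astype(np.float32)), bot.tip_reach)
for q in [bot.ik([503,157,250],list(np.roll((R.from_euler('z',a)*R.from_euler('x',np.pi)).as_quat(),1))) for a in (0,.3)]: print(q)
```

```text
((505.20855712890625, 158.77392578125), (115.89939880371094, 79.2965316772461), 14.231307029724121) 19.0
[ 2.33030667e-01  2.48769496e-01  1.58670583e+00 -4.44089210e-16
  1.30611733e+00  1.80382699e+00]
[ 2.33030667e-01  2.48769496e-01  1.58670583e+00 -4.44089210e-16
  1.30611733e+00  1.50382699e+00]
```

View pics/sq.png

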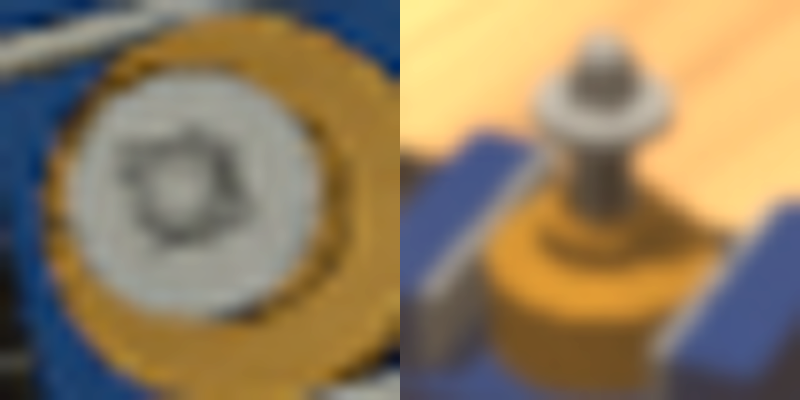

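The top view shows the square's corners at about (120,150), (200,130), (250,210) and (170,245), which puts it roughly 22° CCW in the image, against about 14° for the vice. I'll refine that numerically, then go and take the wrench.

```bash
cat >> h.py <<'E'
def Q(a):  # tool down, tool x at yaw a, tool y (closing) at a-pi/2
    return list(np.roll((R.from_euler('z',a)*R.from_euler('x',np.pi)).as_quat(),1))
def yaw(q): 
    x=rot(q).apply([1,0,0]); return np.arctan2(x[1],x[0])
E
python3 - <<'E'
from h import *
c=bot.read_camera("top"); f=240/np.tan(np.radians(c["fovy"])/2); Rc=rot(c["attitude"]); eye=np.array(c["eye"])
g=cv2.cvtColor(cv2.imread("avg_top.png"),cv2.COLOR_BGR2GRAY).astype(np.float32)
# orthographic resample of z=104 plane around tap
n=np.arange(-14,14.01,.25); X,Y=np.meshgrid(n+503,n+157,indexing='ij')
def samp(z):
    p=Rc.inv().apply(np.stack([X,Y,0*X+z],-1).reshape(-1,3)-eye)
    return cv2.remap(g,(p[:,0]/p[:,2]*f+c["cx"]).reshape(X.shape).astype(np.float32),(p[:,1]/p[:,2]*f+c["cy"]).reshape(X.shape).astype(np.float32),cv2.INTER_CUBIC)
I=samp(104.)
# square outline score: gradient outside minus just inside, scanned over yaw and centre
best=[]
t=np.linspace(-1,1,41)
for s in (6.,7.):
  def ring(h,a,cx,cy):
    b=np.concatenate([np.stack([t*h,0*t+h],1),np.stack([t*h,0*t-h],1),np.stack([0*t+h,t*h],1),np.stack([0*t-h,t*h],1)])
    x=cx+b[:,0]*np.cos(a)-b[:,1]*np.sin(a); y=cy+b[:,0]*np.sin(a)+b[:,1]*np.cos(a)
    return cv2.remap(I,((y+14)/.25).astype(np.float32)[None],((x+14)/.25).astype(np.float32)[None],cv2.INTER_LINEAR).mean()
  r=[(ring(s+2,np.radians(a),cx,cy)-ring(s-.5,np.radians(a),cx,cy),a,cx,cy) for a in range(-45,45,3) for cx in np.arange(-3,3.1,.5) for cy in np.arange(-3,3.1,.5)]
  r.sort(reverse=True); print(s,[tuple(np.round(x,1)) for x in r[:5]])
m=(I<np.percentile(I,22)).astype(np.uint8)
print(cv2.minAreaRect(np.argwhere(m).astype(np.float32)*.25-14))
a=np.radians(-31.1)
for k in range(4):
    q=bot.ik([547,-193,200],Q(a+k*np.pi/2)); print(k,q)
E
```

```text
6.0 [(np.float64(22.2), np.float64(-12.0), np.float64(-0.5), np.float64(1.0)), (np.float64(22.2), np.float64(-15.0), np.float64(-0.5), np.float64(1.0)), (np.float64(22.1), np.float64(-15.0), np.float64(-0.5), np.float64(1.5)), (np.float64(22.1), np.float64(36.0), np.float64(0.0), np.float64(1.5)), (np.float64(22.1), np.float64(39.0), np.float64(0.0), np.float64(1.5))]
7.0 [(np.float64(28.9), np.float64(21.0), np.float64(0.0), np.float64(1.5)), (np.float64(28.8), np.float64(18.0), np.float64(0.0), np.float64(1.5)), (np.float64(28.8), np.float64(21.0), np.float64(0.0), np.float64(1.0)), (np.float64(28.8), np.float64(24.0), np.float64(0.0), np.float64(1.5)), (np.float64(28.7), np.float64(24.0), np.float64(0.0), np.float64(1.0))]
((0.0, 0.0), (28.0, 28.0), 90.0)
0 [-4.02336938e-01  4.10077154e-01  1.49249315e+00 -4.44089210e-16
  1.23902235e+00  1.71125679e+00]
1 [-4.02336938e-01  4.10077154e-01  1.49249315e+00 -4.44089210e-16
  1.23902235e+00  1.40460459e-01]
2 [-0.40233694  0.41007715  1.49249315  0.          1.23902235 -1.43033587]
3 None
```

Square yaw is about 21° (mod 90), which agrees with my own reading. Now grasp the wrench.

Run:
```python
from h import *
a=np.radians(58.9)
bot.move_gripper(50)
bot.move_to([547,-193,170],Q(a))
bot.servo_line([547,-193,59],speed=120,until_force=8)
s=bot.read_state();print(s["clock"],s["ee_pos"],s["ft_force"])
bot.move_gripper(15,60)
s=bot.read_state();print(s["clock"],s["ee_pos"],s["ft_force"],s["grip_width"],s["grip_force"])
bot.servo_line([547,-193,230],speed=150)
s=bot.read_state();print(s["clock"],s["ee_pos"],s["ft_force"],s["moment"],s["grip_width"])
c=bot.read_camera("top");cv2.imwrite("pics/lift.png",c["image"][200:330,360:480]);w=cloud(c)
q=w[200:330,340:480].reshape(-1,3); q=q[(q[:,2]>185)&(q[:,2]<215)]
r=cv2.minAreaRect(q[:,:2].astype(np.float32));print(len(q),r)
```

```text
5.6167 [ 547.38532054 -193.16337471   59.78025587] [-0.46772258 -0.9235309  -0.38740812]
5.9917 [ 547.32035283 -193.15040085   59.65877536] [-0.52596125  0.46570119  6.38304902] 19.490540645154294 58.98768603801727
7.2833 [ 546.69462733 -192.87065611  228.9714646 ] [-0.41366299 -0.23122842 -4.46426459] [ 0.05901702 -0.01974532 -0.01689959] 19.16789509815671
0 ((0.0, 0.0), (0.0, 0.0), 0.0)
```

Run:
```python
from h import *
bot.move_to([503,158,205],Q(np.radians(111.5)))
s=bot.read_state();print(s["clock"],s["ee_pos"],s["ft_force"],s["moment"],s["grip_width"],s["joint_positions"])
c=bot.read_camera("top");a=cv2.resize(c["image"][235:335,220:320],(400,400),interpolation=cv2.INTER_CUBIC)
w=cloud(c);q=w[225:345,210:330].reshape(-1,3);q=q[(q[:,2]>165)&(q[:,2]<188)];print(len(q),cv2.minAreaRect(q[:,:2].astype(np.float32)),q.mean(0))
c=bot.read_camera("scene");b=cv2.resize(c["image"][140:220,278:358],(400,400),interpolation=cv2.INTER_CUBIC)
cv2.imwrite("pics/above.png",np.hstack([a,b]))
```

```text
8.6667 [503.41906933 157.20814518 205.0377939 ] [-0.3432367  -1.2979954  -2.83836315] [-0.02751951  0.0198567   0.07466942] 19.31852406953297 [ 2.33305498e-01  2.91783178e-01  1.64077307e+00 -1.83974618e-04
  1.20885962e+00 -1.40110089e-01]
0 ((0.0, 0.0), (0.0, 0.0), 0.0) [nan nan nan]<stdin>:5: RuntimeWarning: Mean of empty slice.
  ret = um.true_divide(
```

View pics/above.png

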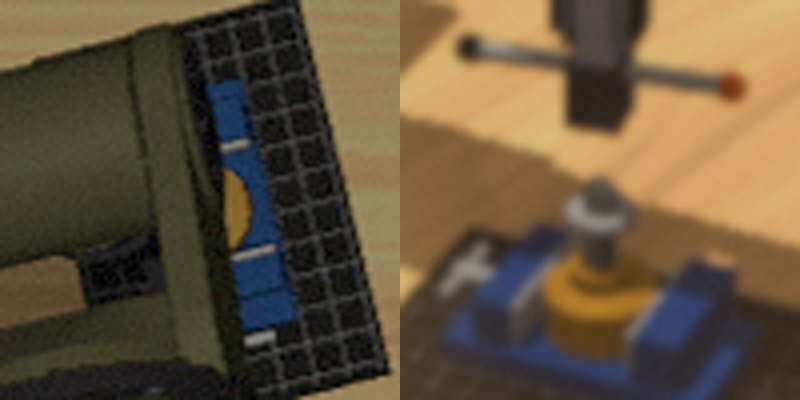

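In the scene view the wrench is held square with its hub at about (598,100), straight above the drive at (598,185). Lower it with a force guard.

Run:
```python
from h import *
bot.servo_line([503,158,172],speed=80)
h=bot.servo_line([503,158,149],speed=25,until_force=10)
s=bot.read_state();print(h,s["clock"],s["ee_pos"],s["ft_force"],s["moment"],s["grip_width"])
```

```text
True 10.1167 [503.1364893  158.25000857 151.36409434] [-1.80207565  0.68815867  7.28269235] [ 0.03898149  0.37637908 -0.04731485] 18.97910815748413
```

Seated: TCP z is 151.4, against 151.7 expected. Let go, turn the gripper in place to the far end of joint 6, take hold again and feel for contact.

```bash
cat >> h.py <<'E'
C=[503.1,158.1]
def turn(q6,z):   # only joint 6 (plus tiny sink) at the tap's axis
    q=np.array(bot.ik([*C,z],rot_now())); q[5]=q6; bot.move_joints(list(q))
def rot_now(): 
    return Q(yaw(bot.read_state()["tool_rot"]))
def st(*x):
    m=[bot.read_state() for _ in range(1)]; s=m[0]
    print(*x,np.round([s["clock"],s["joint_positions"][5],*s["ee_pos"],*s["ft_force"],*s["moment"],s["grip_width"]],3))
E
python3 - <<'E'
from h import *
np.set_printoptions(suppress=True)
bot.move_gripper(50); bot.dwell(.3); st("open")
c=bot.read_camera("scene");cv2.imwrite("pics/seated.png",cv2.resize(c["image"][140:220,278:358],(480,480),interpolation=cv2.INTER_CUBIC))
turn(-1.71,151.5); st("rot")
bot.move_gripper(15,80); st("grip")
for k in range(1,8):
    turn(-1.71+.05*k,151.5); st(k)
E
```

```text
open [ 10.817  -0.14  502.78  158.164 150.476  -0.095  -0.758  -0.215  -0.061
   0.004   0.031  49.952]
rot [ 12.267  -1.709 503.069 158.111 151.462  -0.859   0.074  -0.56    0.005
   0.023   0.019  50.103]
grip [ 12.642  -1.71  503.105 158.243 151.676  -0.727   1.279   1.98    0.268
   0.282   0.009  19.101]
1 [ 12.892  -1.661 503.187 158.148 151.677  -0.743   0.676   2.561   0.106
   0.145  -0.061  18.966]
2 [ 13.142  -1.612 503.243 158.072 151.663   0.047   0.139   4.002   0.099
   0.087  -0.028  19.158]
3 [ 13.392  -1.562 503.234 158.072 151.655  -1.077   0.963   4.769  -0.077
  -0.036  -0.046  19.338]
4 [ 13.642  -1.513 503.213 158.085 151.632   0.078  -0.429   4.622  -0.045
   0.011  -0.054  19.282]
5 [ 13.892  -1.462 503.17  158.099 151.607   0.376  -0.419   5.63   -0.019
   0.032  -0.068  19.381]
6 [ 14.142  -1.412 503.145 158.105 151.58    0.826   0.462   5.299  -0.033
   0.025  -0.059  19.165]
7 [ 14.392  -1.362 503.135 158.114 151.576  -0.408   0.284   6.005  -0.033
   0.097  -0.066  19.074]
```

View pics/seated.png

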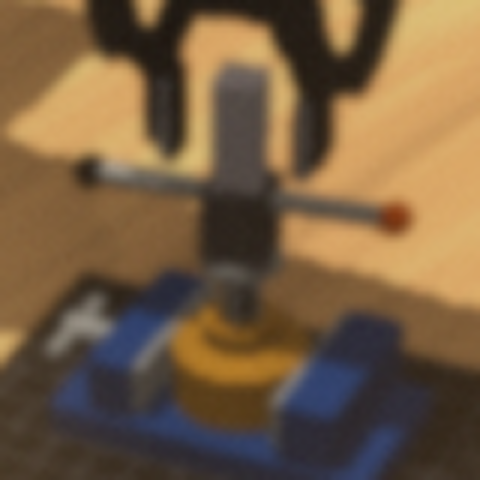

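The wrench sits on the collar upright with the fingers clear. The moment settles at about -0.06 N m, so forward contact comes at about q6 = -1.56. Now the half turn forward, then sense the backlash on the way back.

```bash
cat >> h.py <<'E'
def mz(n=6):
    v=[]
    for _ in range(n): bot.dwell(.02); v.append(bot.read_state()["moment"][2])
    return np.mean(v)
E
python3 - <<'E'
from h import *
np.set_printoptions(suppress=True)
turn(1.58,151.5-.398*3.14); print("fwd",mz()); st()
for d in (.1,.16,.22,.28,.34,.40):
    turn(1.58-d,150.25); print(d,mz())
st()
E
```

```text
fwd 0.03991745312481605
[ 16.983   1.577 503.133 158.768 150.43   -0.227   5.094   5.054   1.193
   0.067   0.036  19.188]
0.1 0.046388132702125995
0.16 0.03091676790927651
0.22 0.04353863592314359
0.28 0.03811362297035483
0.34 0.042558560489498576
0.4 0.037868631941316226
[ 19.083   1.177 503.284 158.234 150.478   0.449   0.093   5.131   0.212
  -0.01    0.013  18.866]
```

```bash
cat >> h.py <<'E'
def z(t): return 151.6-.398*t
P=np.pi
def regrasp(t):
    bot.dwell(.2); bot.move_gripper(50); turn(-1.87,z(t)); bot.move_gripper(15,80); st("regrasp")
E
python3 - <<'E'
from h import *
np.set_printoptions(suppress=True)
turn(-.30,z(P/2)); st("back1")
regrasp(P/2)
turn(1.58,z(1.5*P)); bot.dwell(.2); st("fwd2")
turn(-.30,z(P)); st("back2")
regrasp(P)
c=bot.read_camera("scene");cv2.imwrite("pics/mid.png",cv2.resize(c["image"][140:220,278:358],(480,480),interpolation=cv2.INTER_CUBIC))
E
```

```text
back1 [ 20.408  -0.299 503.272 158.407 151.112   2.223   4.365   4.288   1.008
  -0.432  -0.095  19.016]
regrasp [ 22.783  -1.87  503.074 158.203 151.129  -2.027   1.375   3.028   0.227
   0.336  -0.005  18.785]
fwd2 [ 25.875   1.58  503.33  158.506 149.872   1.029   4.799   2.23    1.183
  -0.131   0.021  19.273]
back2 [ 27.525  -0.3   503.399 158.517 150.557   0.712   6.9     1.788   1.255
  -0.272  -0.052  18.846]
regrasp [ 29.9    -1.87  503.104 158.166 150.506  -1.386   0.374   2.354   0.075
   0.228  -0.018  19.02 ]
```

View pics/mid.png

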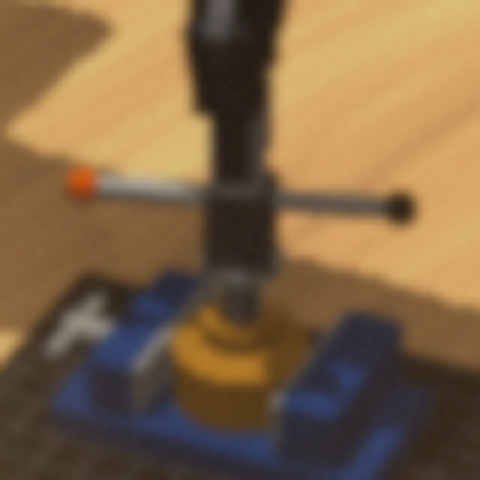

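The wrench is half a turn round with the orange ball at left, (80,180), still down on the collar. Last half turn, with the end of it in small guarded steps.

Run:
```python
from h import *
np.set_printoptions(suppress=True)
turn(1.50,z(2*P)); b=mz(); print(b); st()
for q in (1.54,1.57,1.60):
    turn(q,z(2*P)); m=mz(); print(q,m); 
    if abs(m-b)>.15: break
st("end")
```

```text
0.016665956439644206
[ 32.883   1.501 503.384 158.551 149.268   1.798   4.65    1.67    1.088
  -0.305   0.023  18.924]
1.54 0.021646756622972385
1.57 0.024957492244558028
1.6 -0.0004377533881996726
end [ 33.933   1.6   503.417 158.413 149.233   2.289   4.649   1.342   1.037
  -0.399  -0.002  19.105]
```

Run:
```python
from h import *
np.set_printoptions(suppress=True)
turn(1.62,z(2*P)); print(mz()); st("end")
bot.dwell(.3); bot.move_gripper(50); bot.dwell(.2)
p=bot.read_state()["ee_pos"]; bot.servo_line([p[0],p[1],260],speed=120)
bot.move_to([400,-40,330],Q(np.radians(60))); bot.dwell(.3); st("away")
c=bot.read_camera("top"); a=cv2.resize(c["image"][245:330,225:310],(400,400),interpolation=cv2.INTER_CUBIC); w=cloud(c)
q=w[250:320,230:300].reshape(-1,3); g=q[(q[:,2]>168)]; print(len(g),g.mean(0))
q=q[(q[:,2]>112)];r=cv2.minAreaRect(q[:,:2].astype(np.float32));print(len(q),r)
c=bot.read_camera("scene");b=cv2.resize(c["image"][140:220,278:358],(400,400),interpolation=cv2.INTER_CUBIC)
cv2.imwrite("pics/end.png",np.hstack([a,b]))
```

```text
-0.0017135561937618796
end [ 34.283   1.62  503.411 158.387 149.248   2.07    4.449   1.454   1.037
  -0.403  -0.06   18.845]
away [ 37.733   0.333 400.135 -39.748 329.801   0.175   0.174   0.095   0.001
   0.013  -0.042  50.008]
98 [502.72596996 157.20517783 173.15474401]
458 ((502.40447998046875, 157.51828002929688), (145.11309814453125, 28.388933181762695), 10.869048118591309)
```

View pics/end.png

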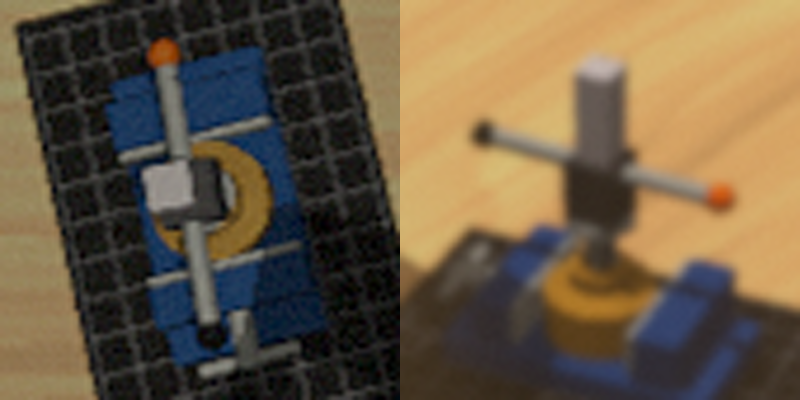

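The wrench sits upright on the tap (hub at about (600,190) in the scene view), fully sunk at its final yaw of about 11°, with nothing touching it. Hand in.

```bash
python3 -c "
from rig import bot
print(bot.finish_job())"
```

```text
the job is handed in; nothing more can be done
None
```

I've handed the job in at about 38 s: the wrench is seated on the tap and the gripper is clear. I ran the full ½ forward, ¼ back, ½ forward, ¼ back, ½ forward sequence, re-gripping the wrench twice at the quarter-back rests. I put the tap at about 6.3 rad, worked out from the wrench angle because the torque signal was too weak to confirm it and I felt no hard stop.

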